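Hook and throw the draw latch of a tube clamp

ROBOT

A 6-joint arm with a two-finger parallel gripper is mounted at the origin on the work surface; the furniture and walls round the work are solid. World frame = base frame: x ahead of the robot, y to its left, z up, the work surface at z = 0. Lengths are in m, angles in rad, forces in N, time in s.
With the tool pointing down it reaches from about 0.25 to 0.725 m from the base axis. Payload 4 kg.
Tool frame: the origin (TCP) lies where the fingers leave the gripper's body, on its centre line; the fingertips stand 73 mm ahead of it and the grasp point (between the pads) lies 54 mm ahead of it (bot.tip_reach is the z of the fingertips in the tool frame, in m); z points along the fingers, x is the direction in which the jaws open and shut, and the axes are right-handed (so a half turn about z gives the same grasp; the last joint's range is limited). The gripper opens to 85 mm and grips with 20 to 120 N. Pads are 22 mm wide; open, the fingers measure 114 mm over their backs; the gripper's body (76 mm by 85 mm) begins 54 mm behind the grasp point. The pads swing forward as they close: fully open they stand 13 mm farther back than shut.
Start: joints at [1.135, 0.241, 0.005, 1.335, 0, 1.571], TCP at [0.211, 0.453, 0.304] pointing down, gripper open.
Joint ranges: [-2.72, 2.72], [-1.05, 1.87], [-1.09, 1.28], [-1.99, 2.15], [-1.42, 1.44], [-3.14, 3.14]. Speed limits (rad/s): [2.79, 2.79, 3.14, 3.14, 3.14, 3.14].

INTERFACE

Orientations are given as a unit quaternion [x, y, z, w].
In Python, from workcell import bot, vision, job_done gives the robot as it stands.
- The arm moves only by the tool drive_tool, never from a script. Its argument "steps" is one flat list of numbers, 7 for each row, row after row: the shift along the tool's x, y, z in m, then the turn, a rotation vector about the tool's x, y, z in degrees, then the closure, from -1 (fully open) to 1 (shut). A call has 1 to 8 rows; each row shifts and turns the commanded pose from where the row before left it, along the tool's axes as they then stand; what a row does not reach is not made up. A row lasts 1/12 s, in which the tool goes at most 41.7 mm and 7.16 degrees, less where a joint would pass 70% of its speed; a pose out of reach is approached as far as the arm can. A call is refused whole if a number of a shift passes 0.0417 or a number of a turn 7.16, either way. A call with a gripper value outside its range is refused whole. The fingers move at their own pace and stop on an object; the grip force is fixed at half the most. Time passes only in rows, so rows that do not move let the fingers close. It gives the time, the measured TCP pose, the force and the opening at its end, in the units of the state.
- bot.get_obs(): the state, without advancing time (a new reading comes with each control period).
- vision.camera(name): name is "scene" or "side" or "wrist"; returns (picture, depth): 384x512x3 uint8, red, green, blue; 384x512 float32, m along the optical axis (not along the pixel's ray), 0 where there is no reading.
- vision.camera_model(name): a dict with "mtx" (3x3 intrinsics, pixels), "rvec" (rotation vector, rad) and "tvec" (3), from world to camera coordinates, as OpenCV has them. Camera axes: x right, y down, z forward; pixel columns grow to the right and rows downward; lengths in m; the calibration is good to about 2 mm. A picture is of the moment at which its call begins: read the wrist's pose just before it. camera_model takes no time and is no camera call; for the wrist camera it gives the pose at the moment of the call.
- job_done(): hands the job in, once; it reports no verdict.
The state is a dict: "clock": time; "joint_pos": joint angles; "joint_vel": joint speeds; "tau": joint torques, N m; "eef_pos": TCP position; "tool_rot": TCP orientation; "ft_force": force on the tool from outside, world axes, zero at the start; "ft_torque": the same for the moment, N m; "grip_width": finger opening in m.
Only numpy, scipy, OpenCV 4.12 (cv2) and the standard library are available. Lean on these libraries where they do the work, as an engineer would, in place of code of your own. Each camera call takes 0.05 s, during which the arm holds its last target.

TASK

Clamp the square tube in the low tube fixture: swing the steel loop of the draw latch (the one with the blue handle) down over the yellow hook, so that its bar drops past the nose of the hook, then push the blue handle over to the other side, past centre, until it lies fully down and stays there. Leave the red-handled toggle clamp beside it alone.

Things in the scene. Friction and masses are not known exactly. Their poses are not given: they have to be found in the camera images.
- latch_fixture: Tube fixture bolted to the table, base 178x66 mm. Origin on the table under the lever's hinge pin, which lies along y, 50 mm up. x runs along the fixture from the yellow hook to the lever (away from the robot at yaw 0), y across, z up. In this frame: hook near x=-78, tube at x=-45, handle when shut from x=27 to 82, at height 50 (mm).
- keeper_mouth (a point): Where the loop's bar sits in the yellow hook (22 mm wide, top 12 mm above this point), 54 mm above the table; axes as the fixture. The mouth opens to -x; its nose reaches 3 mm to -x of this point, its underside 6 mm above it. The bar must land beyond the nose on the flat jaw top, which reaches 32 mm to -x; the lever then draws it under the nose. The hook is sprung (3 N/mm) and moves about 6 mm to +x.
- loop_bar (a point): Middle of the cross bar (8 mm thick, along y) at the free end of the U-shaped steel loop (100 mm long, 37 mm wide), which is hinged on the lever 28 mm from the pin. At the start the loop stands near upright, bar about 175 mm up, clear above the handle. Pushed (under 1 N) 25 degrees towards the hook it falls by itself, damped, and lands 7 to 20 mm beyond the mouth if the lever is as it was.
- handle_end (a point): End of the lever's blue handle (18 mm wide, 12 mm thick), 82 mm from the hinge pin: about 130 mm above the table at the start, 50 mm when shut. Its x axis points outwards along the handle.
- lever (a joint): Latch lever in rad: 0 = shut on its stop, handle level and pointing to the fixture's +x; 1.57 = upright; 1.85 = open stop. Starts at 1.5 to 1.74, stays where left (friction 0.09 N m). With the loop hooked, tension begins near 1.0; dead centre is near 0.25, below which it is drawn shut. Needs about 5 N at 65 mm from the pin.
- jaw: Sliding grey steel jaw, 50 mm wide, top 50 mm above the table, that carries the hook; its origin is the fixture's while it is open. When the hook is drawn, it slides to +x and meets the tube after about 1 mm.
- tube: Loose square steel tube, 25x110x25 mm, lying across the fixture between jaw and fixed anvil, already in place with about 1 mm of play, below the loop. Origin: centre of its underside, 6 mm above the table; y along the tube.
- toggle_handle (a point): Middle of the red handle of the other clamp, a hold-down toggle clamp fixed to the table at the robot's right, about 115 mm above the table. Not part of the job.
Mind the look-alikes: they are no part of the job. Of the things like the tube, leave any that is orange; of the rest the larger one is meant.

How it is judged:
On the way, in this order (a step that is already met when the one before it is completed fails the run):
1. the loop's cross bar lies down past the hook's nose, the lever still open (z of loop_bar in the frame of keeper_mouth below 0.006 m and x of loop_bar in the frame of keeper_mouth below 0.004 m and value of joint lever above 0.6 rad), for 0.2 s.
2. the lever is thrown past centre with the bar caught in the hook (value of joint lever below 0.12 rad and distance between loop_bar and keeper_mouth below 0.006 m), for 0.2 s.
At the end, for the whole second after the job is handed in: The lever is down past centre (within 0.12 rad of shut), the loop's bar sits in the hook (within 6 mm of its mouth), and the jaw presses the tube, at rest, with more than 4 N (all of step 2 and contact force between jaw and tube above 4 N and linear speed of tube below 0.01 m/s); the robot touches nothing.
It fails at once if the red-handled toggle clamp is moved (distance of toggle_handle from where it was at the start of the episode above 0.03 m).
It also fails if it takes over 40 s, if anything falls off the work surface, if the arm or the gripper's body presses on something with over 40 N, if the wrist force passes 120 N, or if a joint passes its speed limit or range.

## Working session

There is one attempt and no reset: what is moved stays moved. The work goes in short steps, Python scripts to look and compute and a tool call to move; the robot and the scene stay as the last step left them, time stands still between calls to the robot, and variables do not carry over. Pictures are saved under pics/ and viewed, and the job is handed in when it is done.

Besides the shell and the picture viewer there is one more tool, called after "Call:" as name(argument=value, ...) on one line, values as JSON. drive_tool: Moves the arm, as the interface text tells. Its arguments: {"type":"object","properties":{"steps":{"type":"array"}},"required":["steps"]}

```bash
mkdir -p pics; ls; cat > h.py <<'E'
import numpy as np, cv2
from workcell import bot, vision, job_done
def snap(n,tag):
    m=vision.camera_model(n); p,d=vision.camera(n)
    np.savez(f'pics/{tag}.npz',p=p,d=d,**{k:np.array(v) for k,v in m.items() if k in('mtx','rvec','tvec')})
    cv2.imwrite(f'pics/{tag}.png',p[:,:,::-1]); return p,d,m
def load(tag): return np.load(f'pics/{tag}.npz')
def px(z,u,v,r=0):
    d=z['d'][v-r:v+r+1,u-r:u+r+1]; d=d[d>0]
    if len(d)==0: return None
    d=np.median(d)
    K=z['mtx'];R=cv2.Rodrigues(z['rvec'])[0]
    c=np.array([(u-K[0,2])/K[0,0]*d,(v-K[1,2])/K[1,1]*d,d])
    return R.T@(c-z['tvec'].ravel())
def crop(tag,u0,v0,u1,v1,s,out):
    z=load(tag); cv2.imwrite(f'pics/{out}.png',cv2.resize(z['p'][v0:v1,u0:u1,::-1],None,fx=s,fy=s,interpolation=cv2.INTER_CUBIC))
def proj(z,P):
    return cv2.projectPoints(np.array(P,float).reshape(-1,3),z['rvec'],z['tvec'],z['mtx'],None)[0].reshape(-1,2)
E
python3 - <<'E'
from h import *
for n in("scene","side"): snap(n,n+"0")
o=bot.get_obs(); print({k:np.round(v,3) for k,v in o.items()})
E
```

```text
pics
{'clock': np.float64(0.1), 'joint_pos': array([ 1.135,  0.241,  0.004,  1.335, -0.   ,  1.571]), 'joint_vel': array([ 0.001, -0.003,  0.003, -0.001, -0.   , -0.002]), 'tau': array([ 1.0000e-03, -3.7314e+01,  2.5301e+01,  1.1000e-02, -0.0000e+00,
        0.0000e+00]), 'eef_pos': array([0.211, 0.453, 0.303]), 'tool_rot': array([ 0.843,  0.537, -0.001,  0.001]), 'ft_force': array([ 0.232, -0.601,  0.619]), 'ft_torque': array([0.016, 0.014, 0.01 ]), 'grip_width': np.float64(0.086)}
```

View pics/scene0.png

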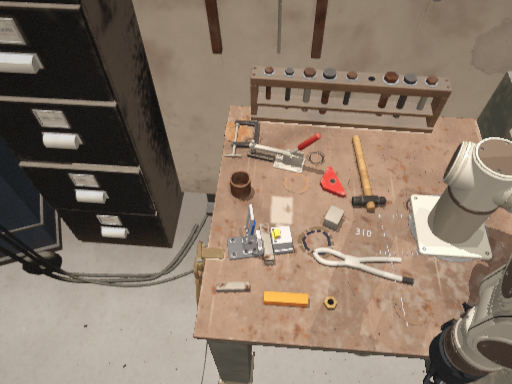

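View pics/side0.png

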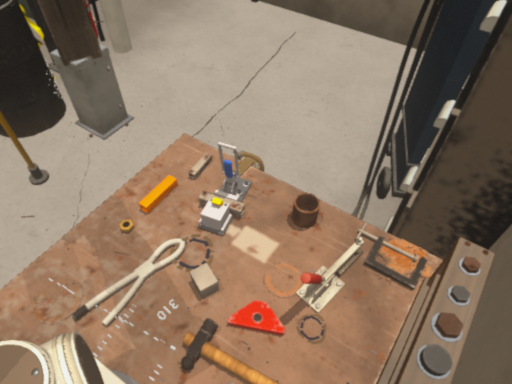

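```bash
python3 - <<'E'
from h import *
crop('scene0',215,195,305,270,8,'c1'); crop('side0',185,130,265,240,5,'c2')
z=load('scene0')
for u,v in [(277,233),(270,257),(283,250),(240,253),(232,242),(292,248),(268,235)]: print(u,v,px(z,u,v,1))
z=load('side0')
for u,v in [(217,202),(228,169),(220,145),(238,148),(222,185),(212,222),(241,190),(205,195),(242,210)]: print(u,v,px(z,u,v,1))
E
```

```text
277 233 [0.48076873 0.09732354 0.06758516]
270 257 [0.49488881 0.15096751 0.03328259]
283 250 [0.46116157 0.1185293  0.01468142]
240 253 [0.57603464 0.13344478 0.00819023]
232 242 [0.60119559 0.10187409 0.00788307]
292 248 [0.43735026 0.11172467 0.01684706]
268 235 [0.50402926 0.08527145 0.03152285]
217 202 [0.47626979 0.08728019 0.06649529]
228 169 [0.53963263 0.10057022 0.11128637]
220 145 [0.53908345 0.11819965 0.17652117]
238 148 [ 1.41125869  0.71001442 -0.83832782]
222 185 [0.56186221 0.14075568 0.00844072]
212 222 [0.44465673 0.08033207 0.03116633]
241 190 [0.57195377 0.08889574 0.01339144]
205 195 [0.49809218 0.14272378 0.03139876]
242 210 [0.52482888 0.0532291  0.00875338]
```

```bash
sleep 1; ls pics
```

```text
c1.png
c2.png
scene0.npz
scene0.png
side0.npz
side0.png
```

View pics/c1.png

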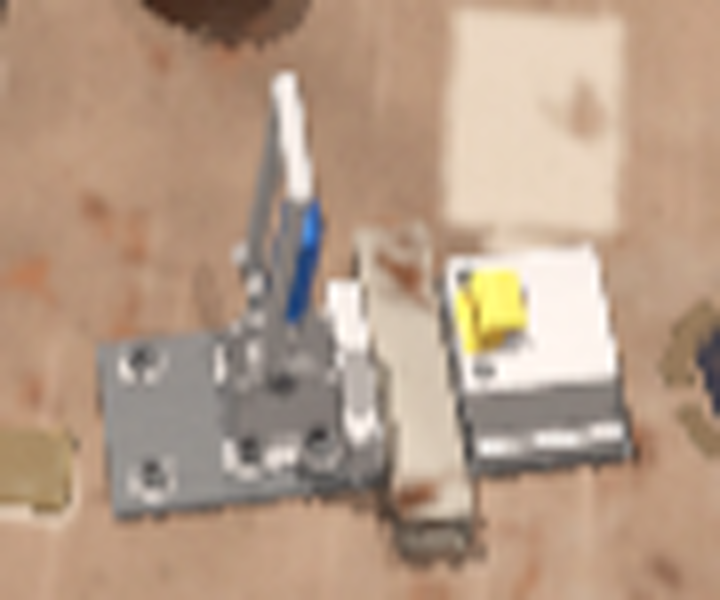

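View pics/c2.png

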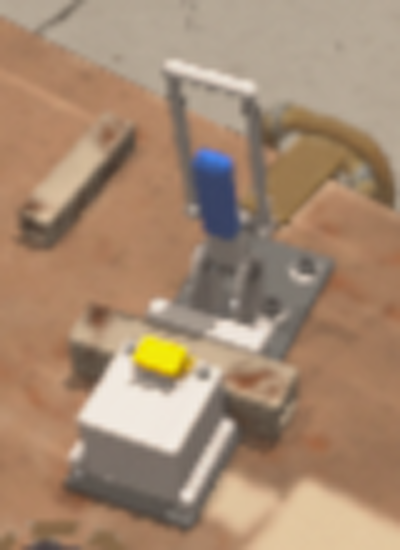

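```bash
cat >> h.py <<'E'
def rayz(z,u,v,h):
    K=z['mtx'];R=cv2.Rodrigues(z['rvec'])[0]; c=-R.T@z['tvec'].ravel()
    d=R.T@np.array([(u-K[0,2])/K[0,0],(v-K[1,2])/K[1,1],1]); return c+d*(h-c[2])/d[2]
E
python3 - <<'E'
from h import *
z=load('scene0')
f=lambda a,b:(215+a/8-.5,195+b/8-.5)
for n,a,b,h in [('pl far L',100,345,.008),('pl far R',115,515,.008),('plate near R?',632,458,.008),('jawtop farL?',447,258,.05),('jawtop nearL',600,250,.05),('jawtop near R',618,378,.05),('jawtop far R',465,390,.05),('hook far a',458,290,.066),('hook near top',520,272,.066),('hook near bot',525,320,.066),('hook t',468,275,.066),('bar',287,75,.175),('tubeend',440,520,.031),('tubeend',470,515,.031)]:
    print(n,rayz(z,*f(a,b),h).round(4))
z=load('side0')
f=lambda a,b:(185+a/5-.5,130+b/5-.5)
for n,a,b,h in [('barL',172,66,.175),('barR',253,88,.175),('hook l',138,338,.066),('hook r',188,350,.066),('hook nr',182,375,.066),('hook nl',138,366,.066),('jaw nl',80,420,.05),('jaw nr',182,452,.05),('jaw fr',222,385,.05),('handle top',208,155,.13)]:
    print(n,rayz(z,*f(a,b),h).round(4))
for n in 'scene0','side0':
    z=load(n);d=z['d'];p=z['p'].astype(int)
    for nm,m in(('blue',(p[:,:,2]>p[:,:,0]*1.8)&(p[:,:,2]>90)),('yel',(p[:,:,0]>180)&(p[:,:,1]>170)&(p[:,:,2]<60))):
        vv,uu=np.nonzero(m); P=np.array([px(z,u,v) for u,v in zip(uu,vv) if d[v,u]>0 and 180<u<310 and 130<v<270])
        P=P[(P[:,2]>0.02)&(P[:,2]<.2)]
        print(n,nm,len(P),P.mean(0),P.min(0),P.max(0))
E
```

```text
pl far L [0.6164 0.0895 0.008 ]
pl far R [0.604 0.153 0.008]
plate near R? [0.4325 0.1181 0.008 ]
jawtop farL? [0.4991 0.0698 0.05  ]
jawtop nearL [0.448  0.0626 0.05  ]
jawtop near R [0.4406 0.1106 0.05  ]
jawtop far R [0.4904 0.119  0.05  ]
hook far a [0.4948 0.0908 0.066 ]
hook near top [0.4748 0.0824 0.066 ]
hook near bot [0.4724 0.1002 0.066 ]
hook t [0.4918 0.0849 0.066 ]
bar [0.5511 0.082  0.175 ]
tubeend [0.4958 0.1571 0.031 ]
tubeend [0.4861 0.1546 0.031 ]
barL [0.5448 0.1256 0.175 ]
barR [0.5533 0.0885 0.175 ]
hook l [0.4817 0.1054 0.066 ]
hook r [0.4888 0.0823 0.066 ]
hook nr [0.4758 0.076  0.066 ]
hook nl [0.4688 0.0955 0.066 ]
jaw nl [0.4389 0.1068 0.05  ]
jaw nr [0.4505 0.0581 0.05  ]
jaw fr [0.4909 0.0655 0.05  ]
handle top [0.5446 0.1085 0.13  ]
scene0 blue 25 [0.54308977 0.11244975 0.11455207] [0.5397544  0.10365929 0.08252261] [0.54749032 0.11566788 0.13438201]Traceback (most recent call last):
  File "<stdin>", line 14, in <module>
IndexError: too many indices for array: array is 1-dimensional, but 2 were indexed
```

Call:
drive_tool(steps=[0,0,0,0,0,-6.1,1,0,0,0,0,0,-6.1,1,0,0,0,0,0,-6.1,1,0,0,0,0,0,-6.1,1,0,0,0,0,0,-6.1,1,0,0,0,0,0,-6.1,1])

```text
clock: 0.6
eef_pos: [0.2109, 0.453, 0.3033]
tool_rot: [0.63, 0.777, -0.001, 0.0]
ft_force: [0.0, 0.2, 0.4]
grip_width: 0.0126
```

Call:
drive_tool(steps=[-0.031,0.023,0,0,0,0,1,-0.031,0.023,0,0,0,0,1,-0.031,0.023,0,0,0,0,1,-0.031,0.023,0,0,0,0,1,-0.031,0.023,0,0,0,0,1,-0.031,0.023,0,0,0,0,1,-0.031,0.023,0,0,0,0,1])

```text
clock: 1.18
eef_pos: [0.4134, 0.2716, 0.3036]
tool_rot: [0.632, 0.775, -0.0, -0.0]
ft_force: [0.3, 0.6, 0.2]
grip_width: 0.0
```

Call:
drive_tool(steps=[-0.0315,0.0237,0,0,0,0,1,-0.0315,0.0237,0,0,0,0,1,-0.0315,0.0237,0,0,0,0,1,-0.0315,0.0237,0,0,0,0,1,-0.0315,0.0237,0,0,0,0,1,-0.0315,0.0237,0,0,0,0,1,0,0,0,0,0,0,1])

```text
clock: 1.77
eef_pos: [0.594, 0.1116, 0.3019]
tool_rot: [0.635, 0.773, -0.001, 0.001]
ft_force: [0.1, 0.2, -0.0]
grip_width: 0.0001
```

```bash
python3 - <<'E'
from h import *
for n in("scene","side","wrist"): snap(n,n+"1")
crop('side1',185,110,285,240,5,'c3');crop('scene1',205,165,305,270,7,'c4')
print(bot.get_obs()['eef_pos'])
E
```

```text
[0.58966316 0.11625348 0.30282882]
```

View pics/c3.png

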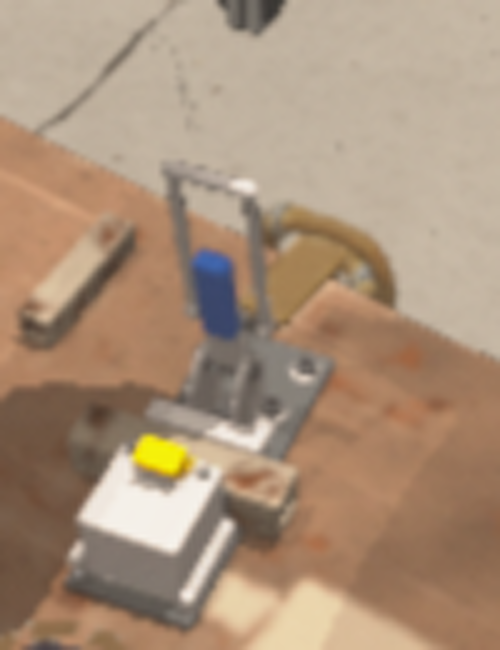

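View pics/c4.png

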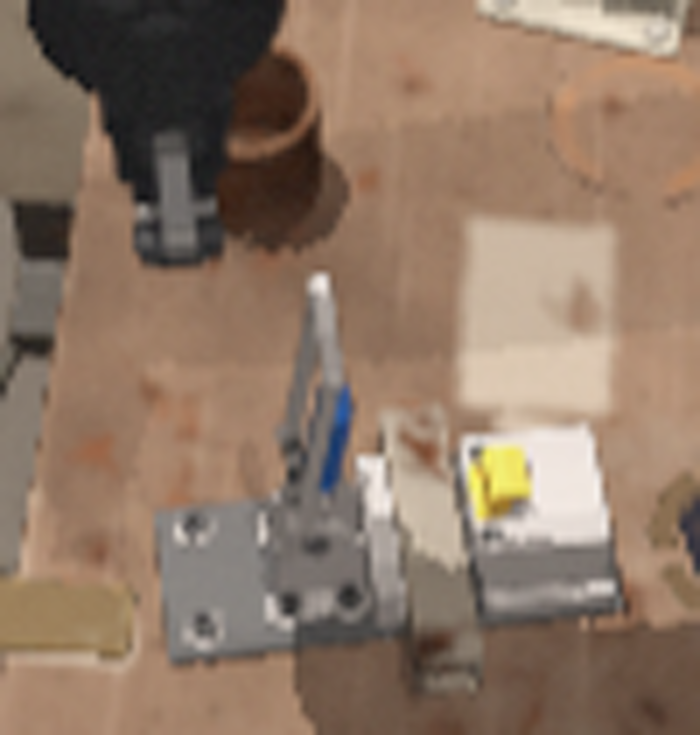

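View pics/wrist1.png

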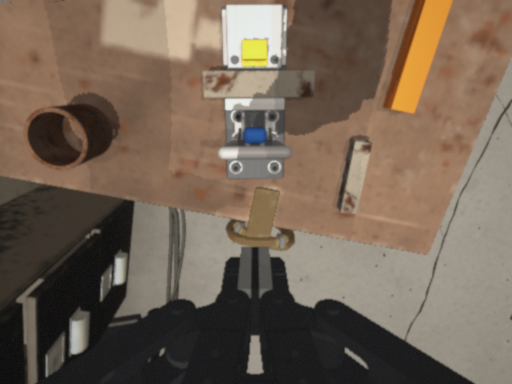

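```bash
python3 - <<'E'
from h import *
z=load('wrist1')
for n,u,v,h in [('barL',220,153,.175),('barR',289,153,.175),('hookfl',242,66,.066),('hookfr',267,66,.066),('hooknl',243,40,.066),('hooknr',268,40,.066),('handle l',245,128,.13),('handle r',266,128,.13),('plate l',227,177,.008),('plate r',285,177,.008)]:
    print(n,rayz(z,u,v,h).round(4))
print(px(z,255,153,1),px(z,255,128,1),px(z,255,133,1),px(z,255,138),px(z,255,50,1))
print(bot.get_obs()['eef_pos'],bot.get_obs()['tool_rot'])
E
```

```text
barL [0.5515 0.0854 0.175 ]
barR [0.5431 0.1268 0.175 ]
hookfl [0.4961 0.0846 0.066 ]
hookfr [0.4918 0.106  0.066 ]
hooknl [0.4757 0.0816 0.066 ]
hooknr [0.4714 0.1025 0.066 ]
handle l [0.5396 0.0974 0.13  ]
handle r [0.5365 0.1125 0.13  ]
plate l [0.6149 0.0874 0.008 ]
plate r [0.6016 0.1532 0.008 ]
[0.54588826 0.10613975 0.18149392] [0.53836217 0.10469067 0.12794469] [0.54146387 0.1053163  0.13143291] [0.54495    0.10602455 0.13203584] [0.48141844 0.09319904 0.06761369]
[0.58966316 0.11625348 0.30282882] [ 6.32302066e-01  7.74721069e-01 -7.64265186e-04 -8.82808107e-04]
```

Call:
drive_tool(steps=[0,0,0.027,0,0,0,1,0,0,0.027,0,0,0,1,0,0,0.026,0,0,0,1,0,-0.01,0,0,0,0,1,0,-0.01,0,0,0,0,1,0,-0.008,0,0,0,0,1,0,-0.008,0,0,0,0,1,0,-0.008,0,0,0,0,1])

```text
clock: 2.58
eef_pos: [0.5459, 0.1086, 0.2246]
tool_rot: [0.631, 0.776, 0.0, 0.0]
ft_force: [-0.9, -0.7, 0.3]
grip_width: 0.0004
```

```bash
python3 - <<'E'
from h import *
for n in("side","wrist"): snap(n,n+"2")
crop('side2',185,110,285,240,5,'c5')
print(bot.get_obs()['eef_pos'],bot.get_obs()['ft_force'])
E
```

```text
[0.54554948 0.10810086 0.22470828] [ 0.61056496  0.54094273 -0.82248114]
```

View pics/c5.png

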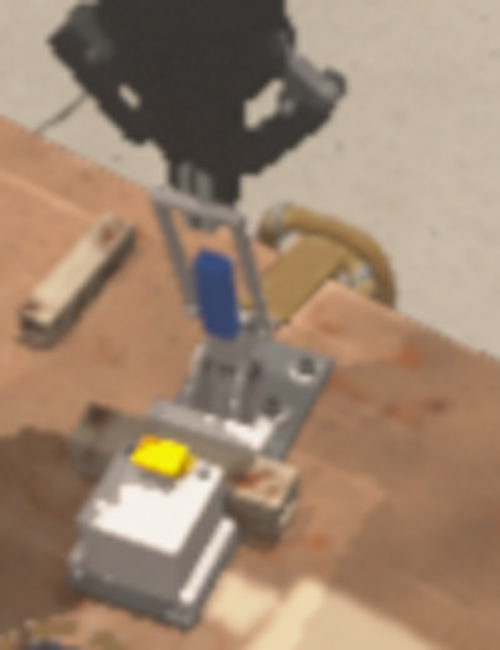

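View pics/wrist2.png

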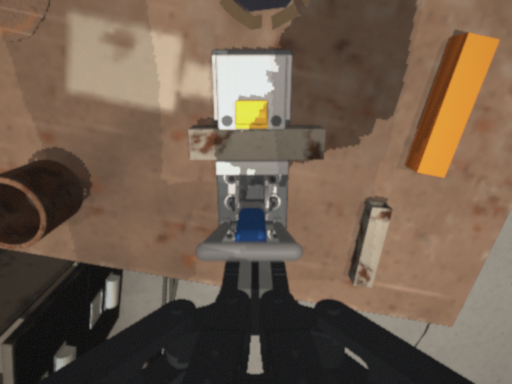

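Call:
drive_tool(steps=[0,-0.008,0,0,0,0,1,0,-0.008,0,0,0,0,1,0,-0.008,0,0,0,0,1,0,-0.008,0,0,0,0,1,0,-0.006,0,0,0,0,1])

```text
clock: 3.1
eef_pos: [0.5084, 0.0999, 0.2238]
tool_rot: [0.632, 0.775, -0.0, -0.0]
ft_force: [-0.1, -0.2, -0.8]
grip_width: 0.0003
```

```bash
python3 - <<'E'
from h import *
for n in("side","wrist"): snap(n,n+"3")
crop('side3',185,110,285,240,5,'c6')
print(bot.get_obs()['eef_pos'],bot.get_obs()['ft_force'])
E
```

```text
[0.50844287 0.09987589 0.2239664 ] [-0.00499946 -1.60549713 -0.55684086]
```

View pics/c6.png

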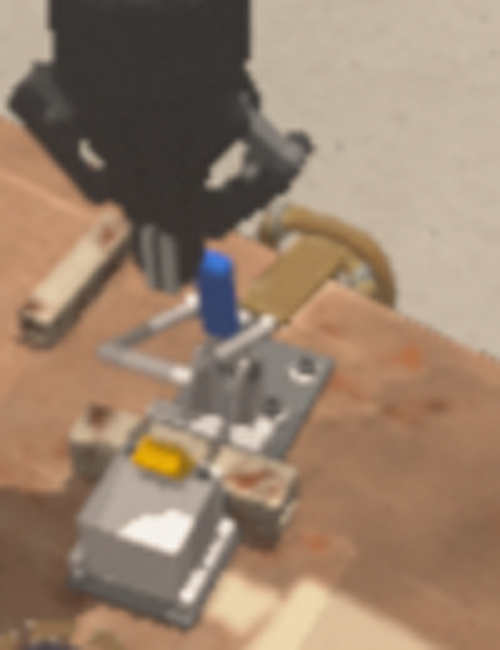

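View pics/wrist3.png

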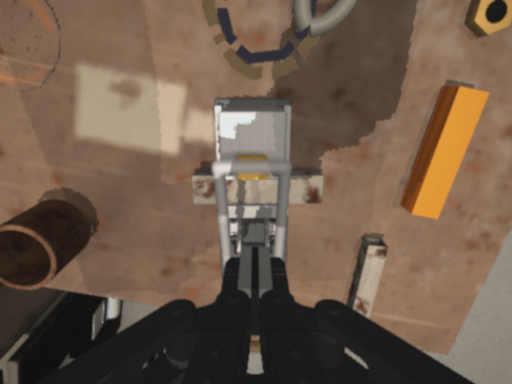

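Call:
drive_tool(steps=[0,0,0,0,0,0,1,0,0,0,0,0,0,1,0,0,0,0,0,0,1,0,0,0,0,0,0,1,0,0,0,0,0,0,1,0,0,0,0,0,0,1,0,0,0,0,0,0,1])

```text
clock: 3.78
eef_pos: [0.5097, 0.1002, 0.2238]
tool_rot: [0.632, 0.775, -0.0, -0.0]
ft_force: [0.2, 0.2, 0.3]
grip_width: 0.0001
```

```bash
python3 - <<'E'
from h import *
for n in("side","wrist"): snap(n,n+"4")
crop('side4',185,110,285,240,5,'c7')
print(bot.get_obs()['eef_pos'],bot.get_obs()['ft_force'])
E
```

```text
[0.50961635 0.10022462 0.22384997] [ 0.06945165 -0.19593519  0.30700524]
```

View pics/c7.png

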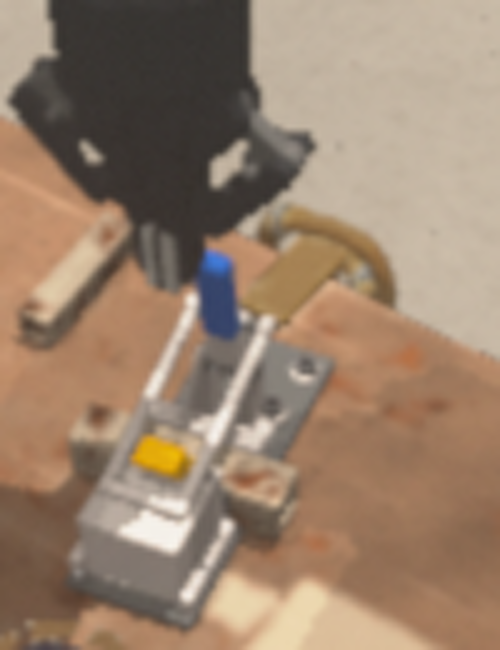

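View pics/wrist4.png

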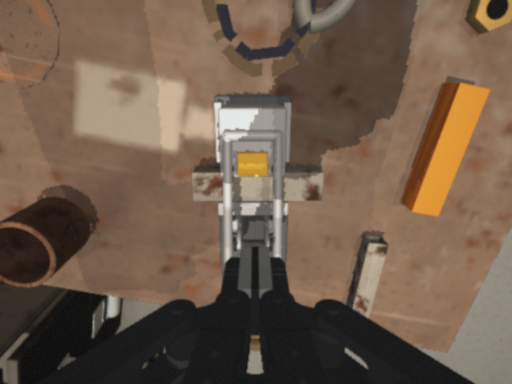

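Call:
drive_tool(steps=[0,0,0.02,0,0,0,1,0,0,0.019,0,0,0,1,0,0.012,0,0,0,0,1,0,0.01,0,0,0,0,1,0,0.008,-0.001,0,0,0,1,0,0.008,-0.001,0,0,0,1])

```text
clock: 4.38
eef_pos: [0.5465, 0.1078, 0.1864]
tool_rot: [0.632, 0.775, -0.001, -0.001]
ft_force: [-2.1, -0.5, -1.0]
grip_width: -0.0
```

```bash
python3 - <<'E'
from h import *
for n in("side","wrist"): snap(n,n+"5")
crop('side5',185,110,285,240,5,'c8')
print(bot.get_obs()['eef_pos'],bot.get_obs()['ft_force'])
E
```

```text
[0.54804419 0.10809561 0.18709432] [-0.50589302 -0.96129172  0.59527175]
```

View pics/c8.png

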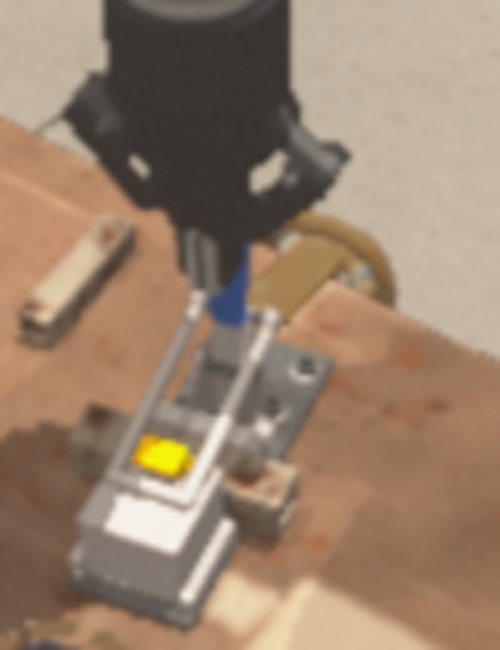

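View pics/wrist5.png

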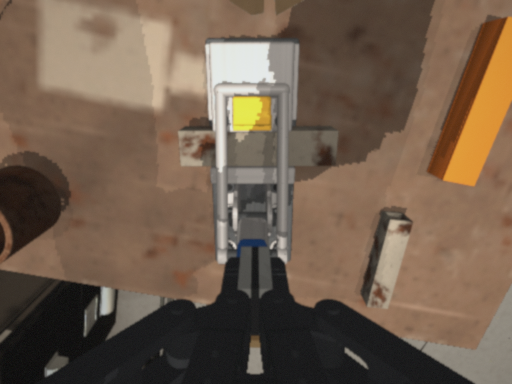

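Call:
drive_tool(steps=[0,0.009,0.001,0,0,0,1,0,0.009,0.0025,0,0,0,1,0,0.009,0.004,0,0,0,1,0,0.008,0.006,0,0,0,1])

```text
clock: 4.82
eef_pos: [0.5825, 0.1153, 0.1737]
tool_rot: [0.632, 0.775, 0.001, 0.001]
ft_force: [-1.1, 0.2, 2.6]
grip_width: -0.0
```

```bash
python3 - <<'E'
from h import *
for n in("side","wrist"): snap(n,n+"6")
crop('side6',185,110,285,240,5,'c9')
print(bot.get_obs()['eef_pos'],bot.get_obs()['ft_force'])
E
```

```text
[0.58255452 0.11518885 0.17240275] [-0.62336854 -0.35764113  1.14391914]
```

View pics/c9.png

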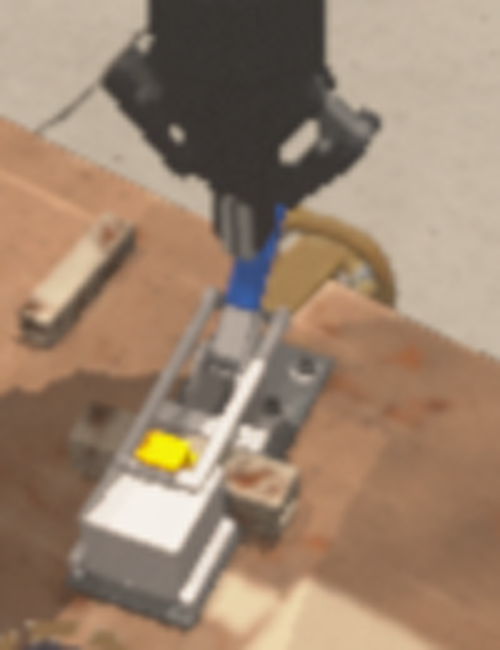

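View pics/wrist6.png

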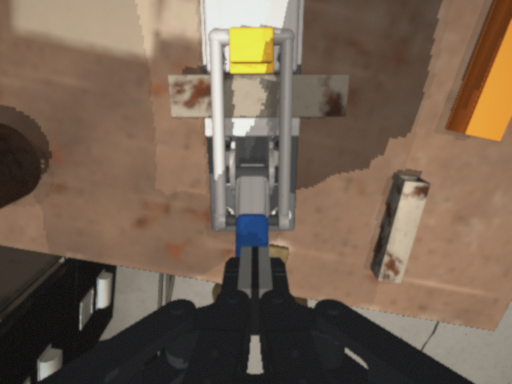

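Call:
drive_tool(steps=[0,0.007,0.006,0,0,0,1,0,0.006,0.007,0,0,0,1,0,0.005,0.007,0,0,0,1,0,0.004,0.008,0,0,0,1])

```text
clock: 5.25
eef_pos: [0.6031, 0.1194, 0.1446]
tool_rot: [0.632, 0.775, -0.0, -0.0]
ft_force: [-1.2, 0.1, 1.1]
grip_width: 0.0
```

```bash
python3 - <<'E'
from h import *
for n in("side","wrist"): snap(n,n+"7")
crop('side7',185,110,285,240,5,'c10')
print(bot.get_obs()['eef_pos'],bot.get_obs()['ft_force'])
E
```

```text
[0.60256501 0.11933802 0.14317387] [-0.1579992   0.18029533 -0.33730953]
```

View pics/c10.png

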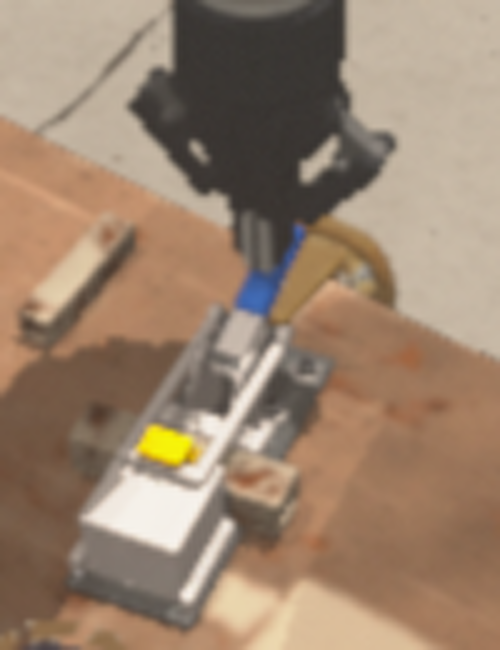

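View pics/wrist7.png

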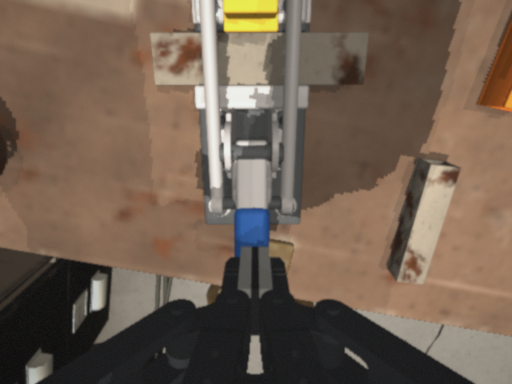

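Call:
drive_tool(steps=[0,0.002,0.007,0,0,0,1,0,0.001,0.006,0,0,0,1,0,0,0.004,0,0,0,1,0,0,0,0,0,0,1])

```text
clock: 5.68
eef_pos: [0.6058, 0.12, 0.1288]
tool_rot: [0.632, 0.775, 0.0, 0.0]
ft_force: [0.3, -0.3, 0.4]
grip_width: 0.0
```

```bash
python3 - <<'E'
from h import *
for n in("side","wrist"): snap(n,n+"8")
crop('side8',185,110,285,240,5,'c11')
print(bot.get_obs()['eef_pos'],bot.get_obs()['ft_force'])
E
```

```text
[0.60580772 0.11999015 0.12870362] [-0.02513786 -0.02719037  1.78899281]
```

View pics/c11.png

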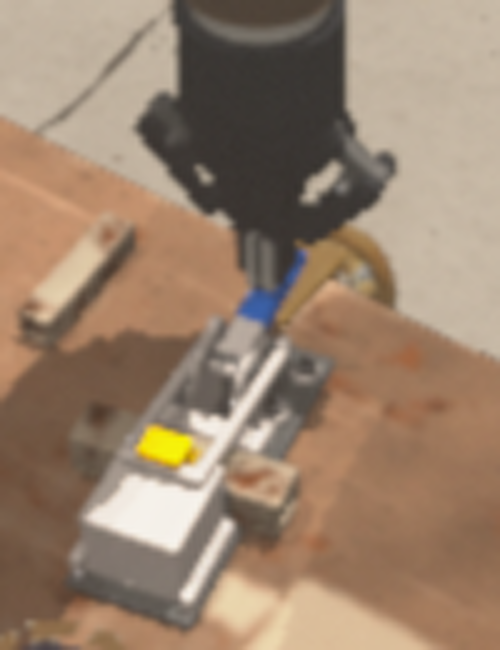

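View pics/wrist8.png

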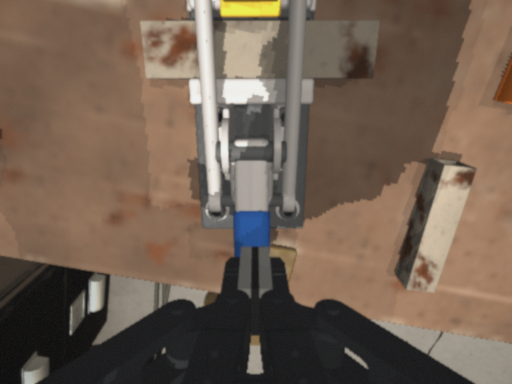

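Call:
drive_tool(steps=[0,0,0.002,0,0,0,1,0,0,0.001,0,0,0,1,0,0,0,0,0,0,1])

```text
clock: 6.03
eef_pos: [0.6058, 0.12, 0.1284]
tool_rot: [0.632, 0.775, 0.001, 0.001]
ft_force: [-5.4, -0.8, 14.9]
grip_width: 0.0001
```

Call:
drive_tool(steps=[0,0,-0.01,0,0,0,1,0,0,-0.03,0,0,0,1,0,0,-0.04,0,0,0,1,0,0.02,-0.035,0,0,0,1,0,0.01,-0.035,0,0,0,1,0,0,0,0,0,0,1,0,0,0,0,0,0,1])

```text
clock: 6.62
eef_pos: [0.6367, 0.1263, 0.2785]
tool_rot: [0.632, 0.775, 0.003, 0.002]
ft_force: [0.8, 0.3, -0.9]
grip_width: 0.0
```

```bash
python3 - <<'E'
from h import *
for n in("side","wrist","scene"): snap(n,n+"9")
crop('side9',185,110,285,240,5,'c12')
crop('scene9',205,165,305,270,7,'c13')
z=load('wrist9');p=z['p'].astype(int)
m=(p[:,:,2]>p[:,:,0]*1.8)&(p[:,:,2]>90)
vv,uu=np.nonzero(m);P=np.array([px(z,u,v) for u,v in zip(uu,vv)])
P=P[(P[:,2]>.02)&(P[:,2]<.2)&(abs(P[:,1]-.12)<.03)&(P[:,0]>.5)]
print(len(P),np.median(P,0),P.min(0),P.max(0))
x=P[:,0]; print(np.polyfit(x,P[:,2],1))
print(bot.get_obs()['eef_pos'],bot.get_obs()['ft_force'])
E
```

```text
Traceback (most recent call last):
ValueError: setting an array element with a sequence. The requested array has an inhomogeneous shape after 1 dimensions. The detected shape was (1099,) + inhomogeneous part.
```

View pics/c12.png

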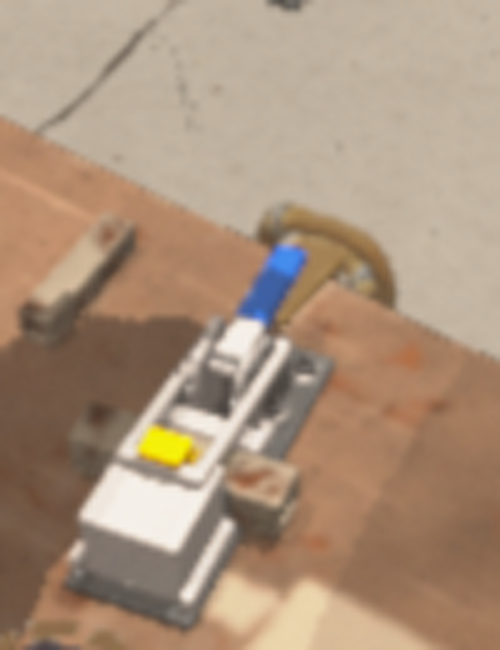

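View pics/wrist9.png

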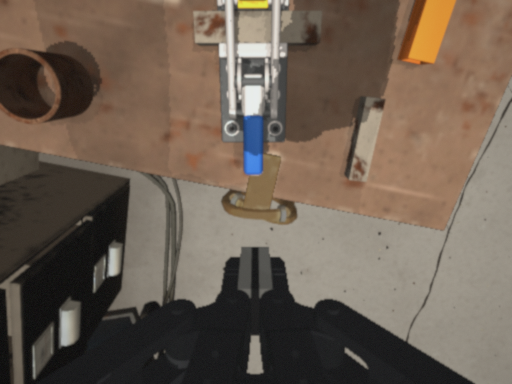

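View pics/c13.png

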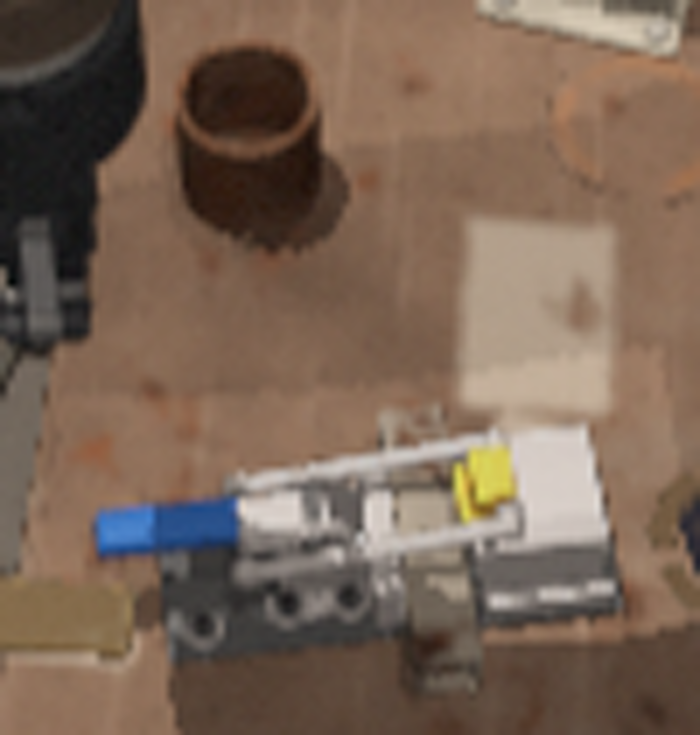

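```bash
python3 - <<'E'
from h import *
z=load('wrist9')
for u,v in [(254,120),(254,130),(254,145),(253,160),(253,168)]: print(u,v,px(z,u,v,1))
z=load('side9')
f=lambda a,b:(185+a/5-.5,110+b/5-.5)
for a,b in [(120,455),(188,485),(155,472)]: print('bar',rayz(z,*f(a,b),.056))
print('hook near edge',rayz(z,*f(140,455),.066),rayz(z,*f(188,468),.066))
E
```

```text
254 120 [0.58321706 0.11451419 0.05694987]
254 130 [0.59173171 0.11626408 0.05614769]
254 145 [0.60460074 0.11891185 0.05665316]
253 160 [0.61813518 0.12077342 0.05659119]
253 168 [0.62550886 0.12228068 0.05624705]
bar [0.47506799 0.11163897 0.056     ]
bar [0.47863034 0.07539996 0.056     ]
bar [0.47619344 0.0923256  0.056     ]
hook near edge [0.47430188 0.09858551 0.066     ] [0.48048911 0.07613441 0.066     ]
```

Handle top is level at 56.5 mm (axis at 50, so it is shut), it stays down with the arm away, and the bar is in the hook.

```bash
python3 -c "
from workcell import job_done
print(job_done())"
```

```text
the job is handed in; nothing more can be done
None
```

The tube is clamped and the job is handed in, after about 7 s of the 40 s allowed. No verdict came back.

**What I did:** With the gripper shut, I pushed the loop's bar towards the hook until it fell by itself. I checked in the pictures that it lay on the jaw top past the yellow nose. I then pushed the blue handle over past centre and pressed it onto its stop, where the force rose to about 15 N with no further travel. After that I backed the arm off.

**Last checks, arm clear:**
- **Handle:** its top is level, 56 to 57 mm up along its whole length. That puts its centre at about 50 mm, so the lever is shut, and it stayed down without the robot.
- **Loop bar:** it measured about (0.476, 0.092) m, against my estimate of the hook's mouth at (0.4765, 0.093) m. The hook moves a few mm when drawn, so this comparison is only good to a few mm.
- **Tube:** it was still in place between jaw and anvil in the last pictures.
- **Toggle clamp:** the arm never went near the red-handled clamp, but I did not measure its position again at the end.
- **Clamping force:** I could not measure the jaw's force on the tube. I infer it from the closed latch.

No check failed or disagreed. The last script hit an error in one calculation, which I redid another way.

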